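# Change over the jar rack's open tray

## Task

In the jar rack, the tray of squat jars has been left standing out: push it fully home with the fingers, and only then hook a fingertip behind the front lip of the tray with the two tall jars and draw it out all the way to its stop (the rack stands free, so two trays must never be out together). Do not grip the tray fronts, and leave the third tray shut. All the jars must stay standing in their trays, untouched by the robot, and the other things on the bench stay where they are.

Things in the scene. Friction and masses are not known exactly. Their poses are not given: they have to be found in the camera images.
- tall_tray (a joint): How far (m) the tray with the two tall jars is drawn out: 0 = fully home, 0.13 = at its stop; starts 0 to 12 mm out. The three trays are alike (146 mm wide, 312 mm long, plywood, steel side runners; which bay each is in changes). They slide straight out towards the robot, take about 3 N to move slowly plus 15 N per m/s, and stay where left.
- mid_tray (a joint): The same for the tray holding the two middle-height jars; it starts home (0).
- squat_tray (a joint): The same for the tray holding the two squat jars; it starts left out by 80 to 120 mm.
- tall_lip_top (a point): Middle of the inner top edge of the front lip of the tall jars' tray, 79 mm above the bench; moves with the tray. x axis points into the rack, y along the lip, z up. The front is 18 mm thick (to -x of here): outer board 10 mm, then the lip 8 mm thick, 156 mm wide, 3 mm higher. Inside, the lip drops 55 mm to the tray floor; the tray is empty for 80 mm behind it, up to the first jar.
- squat_front (a point): Middle of the flat outer face of the squat jars' tray front, 48 mm above the bench, face 160 mm wide and 64 mm high (28 mm above this point, 36 mm below); moves with the tray. x axis points into the rack, y along the face, z up. The tray is pushed home along +x.
- tall_face: Outer front board of the tall jars' tray, 160 x 64 x 10 mm; origin at the middle of its outer face, 16 mm above the bench.
- tall_lip: The lip of the tall jars' tray, 156 x 61 x 8 mm, directly behind its outer board; same origin as tall_face.
- squat_face: Outer front board of the squat jars' tray, like tall_face.
- squat_lip: The lip of the squat jars' tray, like tall_lip.
- rack: Free-standing wooden jar rack, fixed here, 510 mm wide, 320 mm deep, three bays side by side 166 mm apart, one tray in each; side walls 72 mm high, and over the back 110 mm a shelf, its top 228 mm above the bench. Origin on the bench at mid width; x axis into the rack. Fronts of trays that are home stand 170 mm to -x of the origin.
- tall_jar: Loose lidded glass jar, 88 mm across, 150 mm tall, the front one of the two alike in the tall jars' tray (floor 24 mm above the bench); the back one is seated snugly behind a slat. Origin at the centre of its underside.
- mid_jar: Loose lidded glass jar, 76 mm across, 110 mm tall, the front one of the two alike in the middle-height jars' tray (floor 24 mm above the bench); the back one is seated snugly behind a slat. Origin at the centre of its underside.
- squat_jar: Loose lidded glass jar, 84 mm across, 70 mm tall, the front one of the two alike in the squat jars' tray (floor 24 mm above the bench); the back one is seated snugly behind a slat. Origin at the centre of its underside.
- tray_band: Screw band (steel ring 76 mm across, 16 mm tall) lying in the front of the middle-height jars' tray. Origin on its axis at the underside.
- band: Screw band (steel ring 86 mm across, 16 mm tall) lying on the bench. Origin on its axis at the underside.
- spare_jar: Loose lidded glass jar 88 mm across, 150 mm tall, standing on the bench to the right of the rack (-y), not in a tray. Origin on its axis at the underside.
- lid_tin: Round tin 90 mm across, 62 mm tall, on the bench to the right. Origin on its axis at the underside.
- funnel: Steel jar funnel, 124 mm across the top, 75 mm tall, on the bench to the left. Origin on its axis at the underside.
- jar_tongs: Steel jar tongs about 200 mm long lying on the bench to the left. Origin at its middle, on the bench.

How it is judged:
By the outcome, as a careful person would: the job done as asked, in the order asked, and still so for the second after the job is handed in, with the robot touching nothing.
It also fails if it takes over 58 s, if anything falls off the work surface, if the arm or the gripper's body presses on something with over 40 N, if the wrist force passes 120 N, or if a joint passes its speed limit or range.

## Robot

A 6-joint arm with a two-finger parallel gripper is mounted at the origin on the work surface. World frame = base frame: x ahead of the robot, y to its left, z up, the work surface at z = 0. Lengths are in m, angles in rad, forces in N, time in s.
With the tool pointing down it reaches from about 0.3 to 0.875 m from the base axis. Payload 6.4 kg.
Tool frame: the origin (TCP) lies midway between the tips of the shut fingers; the grasp point (between the pads) lies 19 mm behind it; x points along the fingers, y is the direction in which the jaws open and shut, and the axes are right-handed (so a half turn about x gives the same grasp; the last joint's range is limited). The gripper opens to 85 mm and grips with 20 to 120 N. Pads are 22 mm wide; open, the fingers measure 114 mm over their backs; the gripper's body (76 mm by 85 mm) begins 54 mm behind the grasp point. The pads swing forward as they close: fully open they stand 13 mm farther back than shut.
Start: joints at [0.95, 0.181, 1.607, -0, 1.354, -0.206], TCP at [0.232, 0.526, 0.231] pointing down, gripper open.
Joint ranges: [-2.99, 2.99], [-0.89, 2.07], [0.3, 2.58], [-1.14, 4.28], [0, 2.63], [-3.12, 3.12]. Speed limits (rad/s): [2.57, 2.57, 3.01, 3.14, 3.14, 3.14].

## Interface

Orientations are given as a unit quaternion [w, x, y, z].
In Python, from bench import ctrl gives the robot as it stands.
- The arm moves only by the tool step_arm, never from a script. Its argument "motion" is a list of rows, each a list of 7 numbers: the shift along the tool's x, y, z in mm, then the turn, a rotation vector about the tool's x, y, z in degrees, then the closure in counts, from 0 (fully open) to 255 (shut). In form: [[tx, ty, tz, rx, ry, rz, hand], ...]. A call has 1 to 10 rows; each row is the pose to reach, as a shift and turn from the pose commanded when the call began, along the tool's axes at that moment; what a row does not reach only later rows make up. A row lasts 1/8 s, in which the tool goes at most 62.5 mm and 10.7 degrees, less where a joint would pass 70% of its speed; a pose out of reach is approached as far as the arm can. A call with a gripper value outside its range is refused whole. The fingers move at their own pace and stop on an object; the grip force is fixed at half the most. Time passes only in rows, so rows that repeat a pose let the fingers close. It gives the time, the measured TCP pose, the force and the opening at its end, in the units of the state.
- ctrl.get_obs(): the state, without advancing time (a new reading comes with each control period).
- ctrl.camera(name): name is "scene" or "top" or "wrist"; returns (picture, depth): 480x640x3 uint8, red, green, blue; 480x640 float32, m along the optical axis (not along the pixel's ray), 0 where there is no reading.
- ctrl.camera_info(name): a dict with "fx", "fy", "cx", "cy" (pixels), "T" (4x4, takes a point from camera to world coordinates); the wrist camera has in their place "hand_eye" (4x4, takes a point from camera to tool coordinates, whose origin is the TCP and whose axes are the tool frame's). Camera axes: x right, y down, z forward; pixel columns grow to the right and rows downward; lengths in m; the calibration is good to about 2 mm. A picture is of the moment at which its call begins: read the wrist's pose just before it. camera_info takes no time and is no camera call.
- ctrl.hand_in(): hands the job in, once; it reports no verdict.
The state is a dict: "time_s": time; "q": joint angles; "dq": joint speeds; "joint_efforts": joint torques, N m; "eef_pos": TCP position; "eef_rot": TCP orientation; "wrist_force": force on the tool from outside, world axes, zero at the start; "torque": the same for the moment, N m; "opening": opening from 0.0 (shut) to 1.0 (fully open).
Only numpy, scipy, OpenCV 4.12 (cv2) and the standard library are available. Lean on these libraries where they do the work, as an engineer would, in place of code of your own. Each camera call takes 0.05 s, during which the arm holds its last target. There are 200 camera calls.

## Working session

There is one attempt and no reset: what is moved stays moved. The work goes in short steps, Python scripts to look and compute and a tool call to move; the robot and the scene stay as the last step left them, time stands still between calls to the robot, and variables do not carry over. Pictures are saved under pics/ and viewed, about 8 in all and at most 12, crops included, and the job is handed in when it is done.

Besides the shell and the picture viewer there is one more tool, called after "Call:" as a command line: name --pt "numbers of a row" for each row, then --argument value for the rest. step_arm: Moves the arm, as the interface text tells. Its arguments: {"type":"object","properties":{"motion":{"type":"array","items":{"type":"array","items":{"type":"number"}}}},"required":["motion"]}

```bash
mkdir -p pics; cat > h.py <<'E'
import numpy as np,cv2
from bench import ctrl
from scipy.spatial.transform import Rotation as R
def cam(n):
    o=ctrl.get_obs(); p,d=ctrl.camera(n); i=ctrl.camera_info(n)
    if n=="wrist":
        T=np.eye(4);w,x,y,z=o["eef_rot"];T[:3,:3]=R.from_quat([x,y,z,w]).as_matrix();T[:3,3]=o["eef_pos"];T=T@np.array(i["hand_eye"])
    else: T=np.array(i["T"])
    v,u=np.mgrid[:480,:640]
    c=np.stack([(u-i["cx"])/i["fx"]*d,(v-i["cy"])/i["fy"]*d,d],-1)
    P=c@T[:3,:3].T+T[:3,3]; P[d==0]=np.nan
    return p,d,P,T,i
def save(n,p): cv2.imwrite("pics/"+n+".png",cv2.cvtColor(p,cv2.COLOR_RGB2BGR))
E
python3 - <<'E'
from h import *
o=ctrl.get_obs(); print({k:np.round(v,3) for k,v in o.items()})
for n in("scene","top"):
    p,d,P,T,i=cam(n); save(n,p); np.save(n+".npy",P); print(n,np.round(T,3).tolist(),i["fx"])
E
```

```text
{'time_s': np.float64(0.0), 'q': array([ 0.95 ,  0.182,  1.608, -0.   ,  1.354, -0.206]), 'dq': array([-0.001,  0.001,  0.001, -0.   , -0.001, -0.001]), 'joint_efforts': array([ 1.0000e-03, -4.4487e+01, -3.5134e+01, -0.0000e+00,  9.0000e-03,
        0.0000e+00]), 'eef_pos': array([0.231, 0.526, 0.23 ]), 'eef_rot': array([ 0.692,  0.145,  0.692, -0.146]), 'wrist_force': array([0.467, 0.194, 0.107]), 'torque': array([ 0.027, -0.011,  0.002]), 'opening': np.float64(0.999)}
scene [[0.716, 0.545, -0.436, 1.105], [0.698, -0.562, 0.445, -0.601], [-0.003, -0.623, -0.782, 1.096], [0.0, 0.0, 0.0, 1.0]] 540.7763940832263
top [[-0.028, -0.991, 0.127, 0.364], [-1.0, 0.028, 0.006, -0.012], [-0.009, -0.127, -0.992, 1.418], [0.0, 0.0, 0.0, 1.0]] 544.9616751306771
```

View pics/scene.png

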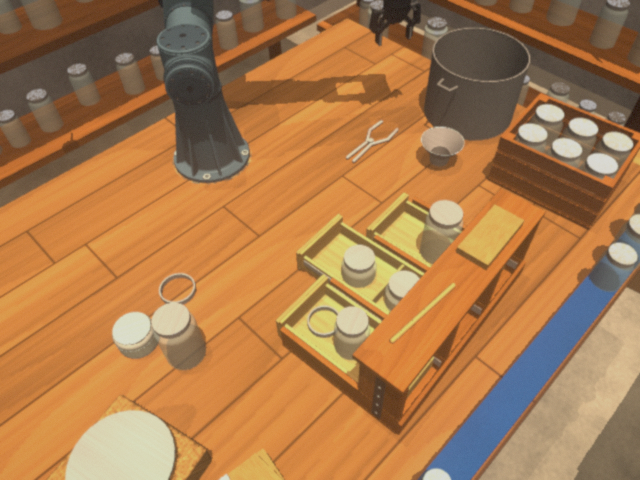

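View pics/top.png

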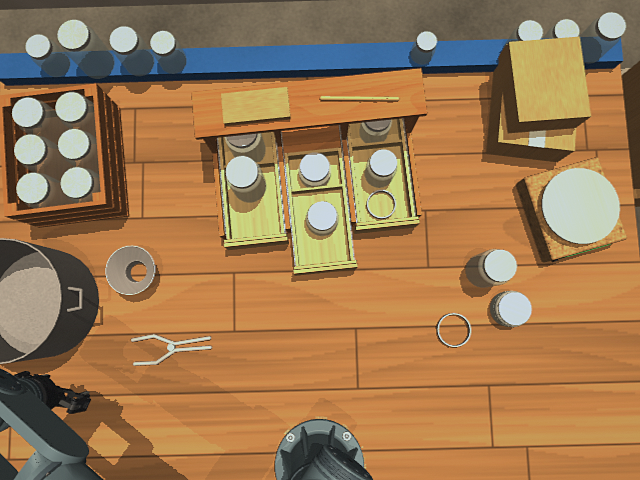

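The squat tray is in the middle bay, its front at about (323,270) in the top view. The tall tray is on the left (front at about (255,243)), and the mid tray with its band is on the right (about (390,226)). Next I measure the front lips.

```bash
python3 - <<'E'
from h import *
P=np.load("top.npy")
# jar lids, rack shelf
for n,(u,v) in dict(tall=(243,172),squat=(322,216),mid=(383,163),shelfL=(205,120),shelfR=(415,108)).items():
    print(n,np.round(np.nanmedian(P[v-4:v+5,u-4:u+5].reshape(-1,3),0),4))
m=(P[...,2]>.068)&(P[...,2]<.088)
for n,(u0,u1,v0,v1) in dict(tall=(215,289,225,256),squat=(285,362,255,282),mid=(345,428,205,238)).items():
    mm=np.zeros_like(m);mm[v0:v1,u0:u1]=m[v0:v1,u0:u1]
    cs,_=cv2.findContours(mm.astype(np.uint8),cv2.RETR_EXTERNAL,cv2.CHAIN_APPROX_NONE)
    q=P[mm]; # front strip
    print(n,len(q),"z",np.round(np.percentile(q[:,2],[5,50,95]),4))
    a=np.deg2rad(0)
    # per-column front/back
    for u in range(u0+4,u1-4,10):
        r=np.where(mm[:,u])[0]
        if len(r): print(u,r.min(),r.max(),np.round(P[r.max(),u],3),np.round(P[r.min(),u],3))
E
```

```text
tall [0.7064 0.1602 0.1762]
squat [ 0.6115 -0.0224  0.0955]
mid [ 0.7297 -0.1732  0.1352]
shelfL [0.8151 0.2374 0.2301]
shelfR [ 0.8289 -0.2395  0.2295]
tall 573 z [0.0703 0.0775 0.0836]
219 225 235 [0.575 0.237 0.071] [0.6   0.235 0.076]
229 237 246 [0.546 0.211 0.078] [0.57  0.212 0.069]
239 238 245 [0.548 0.186 0.073] [0.565 0.186 0.077]
249 237 244 [0.55  0.161 0.073] [0.567 0.16  0.08 ]
259 236 243 [0.551 0.136 0.075] [0.568 0.135 0.082]
269 235 242 [0.553 0.111 0.076] [0.57  0.11  0.082]
279 234 241 [0.555 0.086 0.075] [0.572 0.086 0.08 ]
squat 489 z [0.072  0.0781 0.0836]
299 266 273 [0.474 0.039 0.07 ] [0.491 0.038 0.077]
309 265 271 [0.478 0.014 0.075] [0.492 0.013 0.086]
319 264 270 [ 0.48  -0.011  0.075] [ 0.494 -0.012  0.081]
329 263 269 [ 0.482 -0.036  0.076] [ 0.496 -0.036  0.083]
339 262 269 [ 0.481 -0.061  0.07 ] [ 0.498 -0.061  0.08 ]
349 261 267 [ 0.485 -0.085  0.077] [ 0.5   -0.086  0.079]
mid 625 z [0.0705 0.0768 0.0828]
349 206 206 [ 0.64  -0.091  0.071] [ 0.64  -0.091  0.071]
359 223 229 [ 0.579 -0.114  0.078] [ 0.595 -0.114  0.075]
369 221 228 [ 0.581 -0.138  0.078] [ 0.598 -0.139  0.08 ]
379 220 227 [ 0.583 -0.164  0.074] [ 0.6   -0.164  0.082]
389 219 226 [ 0.585 -0.189  0.075] [ 0.602 -0.189  0.08 ]
399 218 225 [ 0.586 -0.213  0.081] [ 0.603 -0.213  0.082]
409 217 224 [ 0.589 -0.239  0.074] [ 0.606 -0.239  0.078]
419 205 222 [ 0.593 -0.264  0.074] [ 0.636 -0.266  0.075]
```

```bash
cat >> h.py <<'E'
A=np.arctan(0.078)
D=np.array([np.cos(A),np.sin(A),0])
def tool(): 
    o=ctrl.get_obs();w,x,y,z=o["eef_rot"];return R.from_quat([x,y,z,w]),np.array(o["eef_pos"])
def goal(s=1):
    x=np.array([0,0,-1.]);z=s*D;return R.from_matrix(np.stack([x,np.cross(z,x),z],1))
def plan(pts,s=1):
    r,p=tool(); rv=np.rad2deg((r.inv()*goal(s)).as_rotvec())
    print("rotvec",np.round(rv,1))
    for t in pts: print(t,"->",np.round(r.inv().apply(np.array(t)-p)*1000,1))
E
python3 - <<'E'
from h import *
r,p=tool(); print(np.round(r.as_matrix(),3)); print(np.round(ctrl.camera_info("wrist")["hand_eye"],3))
for s in(1,-1): plan([(.30,.45,.25),(.35,.20,.25),(.435,-.0285,.20),(.435,-.0285,.04)],s)
E
```

```text
[[-0.001  0.403  0.915]
 [-0.001  0.915 -0.403]
 [-1.    -0.002 -0.   ]]
[[-0.    -0.264  0.965 -0.141]
 [ 1.    -0.001  0.     0.001]
 [ 0.001  0.965  0.264 -0.066]
 [ 0.     0.     0.     1.   ]]
rotvec [-28.2  -0.    0.1]
(0.3, 0.45, 0.25) -> [-19.5 -41.8  93.3]
(0.35, 0.2, 0.25) -> [ -19.2 -250.4  239.8]
(0.435, -0.0285, 0.2) -> [  31.  -425.2  409.7]
(0.435, -0.0285, 0.04) -> [ 191.  -425.   409.8]
rotvec [1.518e+02 1.000e-01 1.000e-01]
(0.3, 0.45, 0.25) -> [-19.5 -41.8  93.3]
(0.35, 0.2, 0.25) -> [ -19.2 -250.4  239.8]
(0.435, -0.0285, 0.2) -> [  31.  -425.2  409.7]
(0.435, -0.0285, 0.04) -> [ 191.  -425.   409.8]
```

Call:
step_arm --pt "0 -35 34 -3 0 0 255" --pt "0 -75 72 -6 0 0 255" --pt "0 -120 116 -9 0 0 255" --pt "0 -170 164 -12 0 0 255" --pt "0 -220 212 -15 0 0 255" --pt "0 -270 260 -18 0 0 255" --pt "0 -320 308 -21 0 0 255" --pt "0 -365 352 -24 0 0 255" --pt "0 -400 386 -27 0 0 255" --pt "0 -425 410 -28.2 0 0 255"

```text
time_s: 1.35
eef_pos: [0.4359, -0.0304, 0.2312]
eef_rot: [0.707, -0.027, 0.707, 0.027]
wrist_force: [1.0, 0.6, -0.4]
opening: -0.001
```

```bash
python3 - <<'E'
from h import *
r,p=tool();print(p,np.round(r.as_matrix(),3),ctrl.get_obs()["opening"])
p_,d,P,T,i=cam("wrist");save("w1",p_);np.save("w1.npy",P)
m=(P[...,2]>.072)&(P[...,2]<.086)&(P[...,0]<.56)&(P[...,0]>.44)
q=P[m];print(len(q))
for y in np.arange(-.13,.09,.02):
    s=q[abs(q[:,1]-y)<.004]
    if len(s):print(round(y,2),np.round([s[:,0].min(),s[:,0].max(),np.median(s[:,2])],4),len(s))
plan([(.435,-.0285,.20),(.435,-.0285,.04)])
E
```

```text
[ 0.43594327 -0.03036225  0.23119325] [[ 0.    -0.077  0.997]
 [-0.     0.997  0.077]
 [-1.    -0.     0.   ]] -0.0014757244473088307
4054
-0.11 [0.4854 0.4945 0.074 ] 15
-0.09 [0.4837 0.5012 0.075 ] 160
-0.07 [0.4821 0.4995 0.0754] 159
-0.05 [0.4809 0.498  0.0753] 163
-0.03 [0.4792 0.4901 0.0744] 100
-0.01 [0.4774 0.4944 0.0753] 139
0.01 [0.4759 0.4937 0.0753] 158
0.03 [0.4743 0.4918 0.0754] 156
0.05 [0.4734 0.4906 0.075 ] 83
rotvec [-0.2  0.1  0.2]
(0.435, -0.0285, 0.2) -> [31.4  6.7 -2.3]
(0.435, -0.0285, 0.04) -> [191.4   7.3  -2.5]
```

View pics/w1.png

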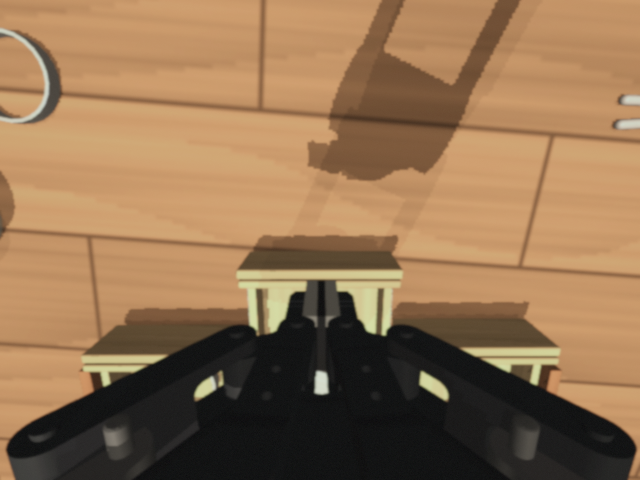

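The wrist view shows the squat tray front at about (320,268), directly under the fingers, with the other two fronts standing back on either side. I'll re-read the settled pose.

```bash
python3 - <<'E'
from h import *
o=ctrl.get_obs();print(o["eef_pos"],o["dq"],o["time_s"])
plan([(.435,-.0295,.20),(.435,-.0295,.042)])
E
```

```text
[ 0.4377131  -0.03489906  0.23146043] [ 0.09184804 -0.04173769  0.03802073  0.02499777  0.02929269  0.17566353] 1.4
rotvec [-0.2  0.1  0.2]
(0.435, -0.0295, 0.2) -> [31.4  5.7 -2.3]
(0.435, -0.0295, 0.042) -> [189.4   6.3  -2.5]
```

Call:
step_arm --pt "15 0 0 0 0 0 255" --pt "40 0 0 0 0 0 255" --pt "75 0 0 0 0 0 255" --pt "110 0 0 0 0 0 255" --pt "145 0 0 0 0 0 255" --pt "170 0 0 0 0 0 255" --pt "184 0 2 0 0 0 255" --pt "189 0 6 0 0 0 255" --pt "189 0 12 0 0 0 255" --pt "189 0 18 0 0 0 255"

```text
time_s: 2.65
eef_pos: [0.455, -0.0267, 0.0432]
eef_rot: [0.707, -0.028, 0.706, 0.027]
wrist_force: [-0.3, 0.3, 0.2]
opening: -0.003
```

Call:
step_arm --pt "0 0 5 0 0 0 255" --pt "0 0 10 0 0 0 255" --pt "0 0 15 0 0 0 255" --pt "0 0 20 0 0 0 255" --pt "0 0 25 0 0 0 255" --pt "0 0 30 0 0 0 255" --pt "0 0 35 0 0 0 255" --pt "0 0 40 0 0 0 255" --pt "0 0 45 0 0 0 255" --pt "0 0 50 0 0 0 255"

```text
time_s: 3.9
eef_pos: [0.5036, -0.0225, 0.0421]
eef_rot: [0.706, -0.027, 0.707, 0.027]
wrist_force: [-3.8, -0.0, 0.5]
opening: 0.0
```

Call:
step_arm --pt "0 0 5 0 0 0 255" --pt "0 0 10 0 0 0 255" --pt "0 0 15 0 0 0 255" --pt "0 0 20 0 0 0 255" --pt "0 0 25 0 0 0 255" --pt "0 0 30 0 0 0 255" --pt "0 0 35 0 0 0 255" --pt "0 0 39 0 0 0 255" --pt "0 0 42 0 0 0 255" --pt "0 0 45 0 0 0 255"

```text
time_s: 5.15
eef_pos: [0.5485, -0.0191, 0.0422]
eef_rot: [0.707, -0.027, 0.707, 0.027]
wrist_force: [-3.8, 1.8, -2.0]
opening: 0.007
```

Call:
step_arm --pt "0 0 2 0 0 0 255" --pt "0 0 4 0 0 0 255" --pt "0 0 6 0 0 0 255" --pt "0 0 8 0 0 0 255"

```text
time_s: 5.65
eef_pos: [0.5564, -0.0186, 0.0423]
eef_rot: [0.707, -0.027, 0.707, 0.027]
wrist_force: [-3.4, 2.1, -1.6]
opening: 0.003
```

Call:
step_arm --pt "0 0 1 0 0 0 255" --pt "0 0 2 0 0 0 255" --pt "0 0 3 0 0 0 255"

```text
time_s: 6.02
eef_pos: [0.5593, -0.0184, 0.0423]
eef_rot: [0.707, -0.027, 0.707, 0.027]
wrist_force: [-6.5, 0.2, 2.3]
opening: 0.004
```

Call:
step_arm --pt "0 0 1 0 0 0 255" --pt "0 0 2 0 0 0 255" --pt "0 0 2 0 0 0 255"

```text
time_s: 6.4
eef_pos: [0.5593, -0.0184, 0.0423]
eef_rot: [0.705, -0.028, 0.708, 0.028]
wrist_force: [-12.5, 0.6, 7.4]
opening: 0.001
```

Contact force rises with no further motion, so the tray is at its end stop and the position matches the predicted home. I'll back off and rise.

Call:
step_arm --pt "0 0 -5 0 0 0 255" --pt "0 0 -20 0 0 0 255" --pt "-10 0 -38 0 0 0 255" --pt "-40 0 -45 0 0 0 255" --pt "-80 20 -45 0 0 0 255" --pt "-120 55 -45 0 0 0 255" --pt "-155 95 -45 0 0 0 255" --pt "-170 135 -45 0 0 0 255" --pt "-170 160 -45 0 0 0 255" --pt "-170 165 -45 0 0 0 255"

```text
time_s: 7.65
eef_pos: [0.5046, 0.1442, 0.2134]
eef_rot: [0.708, -0.028, 0.705, 0.028]
wrist_force: [0.3, -0.3, -0.1]
opening: 0.0
```

```bash
python3 - <<'E'
from h import *
for n in("wrist","top"):
    p_,d,P,T,i=cam(n);save(n+"2",p_)
    for nm,y0,y1 in(("tall",.07,.24),("squat",-.09,.06),("mid",-.25,-.11)):
        print(n,nm)
        m=(P[...,2]>.07)&(P[...,2]<.086)&(P[...,0]<.615)&(P[...,0]>.5)
        q=P[m]
        for y in np.arange(y0,y1,.02):
            s=q[abs(q[:,1]-y)<.004]
            if len(s):print(round(y,2),np.round([s[:,0].min(),s[:,0].max(),np.median(s[:,2])],4),len(s))
    if n=="top":
        for k,(a,b) in dict(tall=(243,172)).items(): print(k,np.round(np.nanmedian(P[b-3:b+4,a-3:a+4].reshape(-1,3),0),4))
o=ctrl.get_obs();print(o["eef_pos"],o["time_s"])
E
```

```text
wrist tall
0.07 [0.5557 0.6054 0.0743] 246
0.09 [0.554  0.5723 0.0752] 190
0.11 [0.5527 0.5706 0.0754] 186
0.13 [0.551  0.5625 0.0747] 124
0.15 [0.5496 0.5522 0.0734] 36
0.17 [0.548  0.5592 0.0747] 123
0.19 [0.5466 0.5646 0.0752] 184
0.21 [0.545  0.563  0.0753] 179
0.23 [0.5729 0.5921 0.071 ] 139
wrist squat
-0.09 [0.5761 0.5949 0.0754] 184
-0.07 [0.5745 0.5929 0.0755] 180
-0.05 [0.573  0.5912 0.0755] 182
-0.03 [0.5713 0.5897 0.0752] 186
-0.01 [0.5694 0.5881 0.0754] 190
0.01 [0.5679 0.5869 0.0754] 181
0.03 [0.5664 0.5848 0.0753] 192
0.05 [0.565  0.583  0.0754] 187
wrist mid
-0.13 [0.5791 0.598  0.0753] 187
-0.11 [0.5771 0.613  0.0745] 256
top tall
0.07 [0.5565 0.6134 0.0758] 44
0.09 [0.5553 0.573  0.0766] 28
0.11 [0.555  0.5709 0.0778] 22
top squat
-0.09 [0.5767 0.5956 0.0777] 26
-0.07 [0.5753 0.5928 0.0778] 28
-0.05 [0.5737 0.5909 0.0777] 28
-0.03 [0.5719 0.5897 0.0775] 26
-0.01 [0.5695 0.5875 0.0775] 28
0.01 [0.5687 0.5855 0.0764] 24
0.03 [0.5665 0.5836 0.0788] 23
0.05 [0.5659 0.613  0.0785] 26
top mid
-0.25 [0.5886 0.6061 0.0764] 24
-0.23 [0.5885 0.6036 0.0773] 23
-0.21 [0.5868 0.6037 0.0768] 28
-0.19 [0.5842 0.6026 0.0779] 29
-0.17 [0.5822 0.6008 0.0786] 29
-0.15 [0.5809 0.5979 0.0785] 28
-0.13 [0.5795 0.5958 0.0783] 29
-0.11 [0.5775 0.5948 0.0776] 25
tall [0.7067 0.16   0.1751]
[0.50417961 0.14291552 0.21260178] 7.75
```

View pics/top2.png

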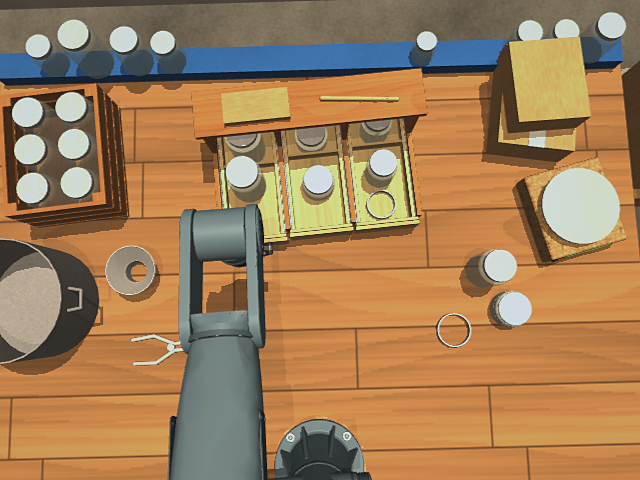

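View pics/wrist2.png

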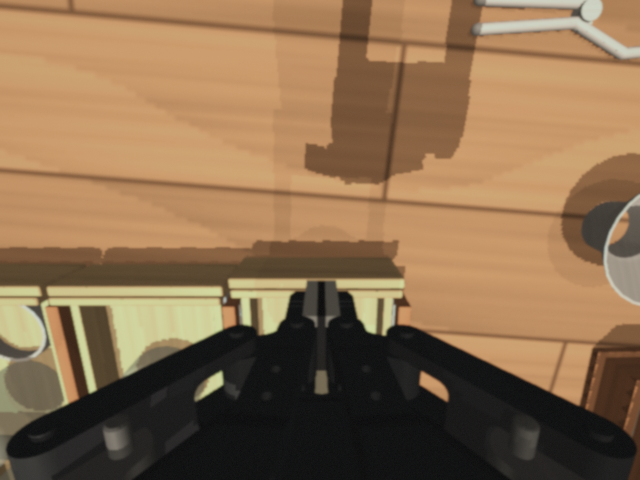

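The top view shows the squat front in line with the mid one, so it is home. The wrist view shows the tall lip at about (317,284), ahead of the fingers. Now I go over the lip and down behind it.

Call:
step_arm --pt "0 0 15 0 0 0 255" --pt "0 0 40 0 0 0 255" --pt "0 0 65 0 0 0 255" --pt "0 0 80 0 0 0 255" --pt "0 0 84 0 0 0 255" --pt "0 0 84 0 0 0 255" --pt "20 0 84 0 0 0 255" --pt "45 0 84 0 0 0 255" --pt "75 0 84 0 0 0 255" --pt "90 0 84 0 0 0 255"

```text
time_s: 9.0
eef_pos: [0.5853, 0.1493, 0.1193]
eef_rot: [0.705, -0.027, 0.708, 0.027]
wrist_force: [0.4, 0.6, 0.1]
opening: -0.002
```

```bash
python3 - <<'E'
from h import *
p_,d,P,T,i=cam("wrist");save("w3",p_)
q=P[(P[...,2]>.07)&(P[...,2]<.086)&(P[...,0]<.6)&(P[...,0]>.5)]
for y in np.arange(.07,.24,.02):
    s=q[abs(q[:,1]-y)<.004]
    if len(s):print(round(y,2),np.round([s[:,0].min(),s[:,0].max()],4),len(s))
o=ctrl.get_obs();print(o["eef_pos"],o["wrist_force"],o["time_s"])
E
```

```text
0.07 [0.5558 0.5999] 536
0.09 [0.5543 0.5722] 453
0.11 [0.5528 0.5707] 450
0.13 [0.551  0.5691] 458
0.15 [0.5497 0.5677] 452
0.17 [0.548 0.566] 463
0.19 [0.5464 0.5645] 455
0.21 [0.545  0.5629] 462
0.23 [0.573  0.5999] 508
[0.58475027 0.1491716  0.11804464] [-1.35845066 -0.47668842 -1.90457425] 9.05
```

View pics/w3.png

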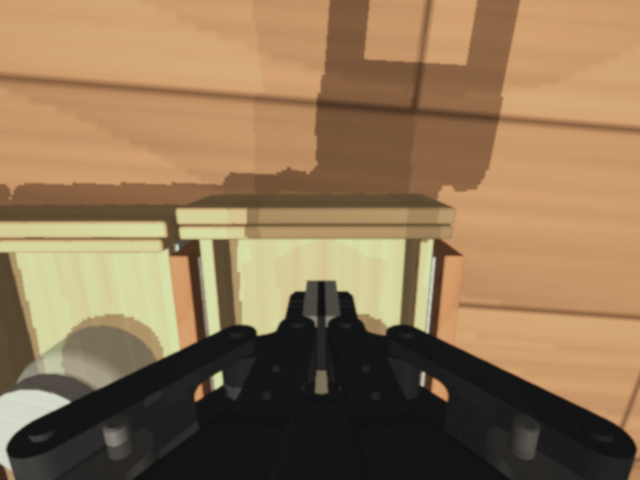

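The fingertips are at about (320,290), behind the lip (about (320,230)) with clearance and centred. I'll descend with 4 mm of extra clearance, then draw slowly.

Call:
step_arm --pt "5 0 4 0 0 0 255" --pt "22 0 4 0 0 0 255" --pt "42 0 4 0 0 0 255" --pt "60 0 4 0 0 0 255" --pt "72 0 4 0 0 0 255" --pt "77 0 4 0 0 0 255" --pt "77 0 2 0 0 0 255" --pt "77 0 -1 0 0 0 255" --pt "77 0 -4 0 0 0 255" --pt "77 0 -7 0 0 0 255"

```text
time_s: 10.3
eef_pos: [0.5804, 0.1488, 0.0457]
eef_rot: [0.707, -0.027, 0.706, 0.027]
wrist_force: [0.1, 0.7, 0.3]
opening: -0.002
```

Call:
step_arm --pt "0 0 -3 0 0 0 255" --pt "0 0 -6 0 0 0 255" --pt "0 0 -10 0 0 0 255" --pt "0 0 -14 0 0 0 255" --pt "0 0 -18 0 0 0 255" --pt "0 0 -22 0 0 0 255" --pt "0 0 -26 0 0 0 255" --pt "0 0 -30 0 0 0 255" --pt "0 0 -35 0 0 0 255" --pt "0 0 -40 0 0 0 255"

```text
time_s: 11.55
eef_pos: [0.5404, 0.1456, 0.0454]
eef_rot: [0.707, -0.027, 0.706, 0.027]
wrist_force: [2.7, 1.2, 3.4]
opening: 0.0
```

Call:
step_arm --pt "0 0 -5 0 0 0 255" --pt "0 0 -10 0 0 0 255" --pt "0 0 -15 0 0 0 255" --pt "0 0 -20 0 0 0 255" --pt "0 0 -25 0 0 0 255" --pt "0 0 -30 0 0 0 255" --pt "0 0 -35 0 0 0 255" --pt "0 0 -40 0 0 0 255" --pt "0 0 -45 0 0 0 255" --pt "0 0 -50 0 0 0 255"

```text
time_s: 12.8
eef_pos: [0.4903, 0.1417, 0.0453]
eef_rot: [0.707, -0.027, 0.707, 0.027]
wrist_force: [3.8, -1.9, 1.5]
opening: -0.001
```

Call:
step_arm --pt "0 0 -4 0 0 0 255" --pt "0 0 -8 0 0 0 255" --pt "0 0 -12 0 0 0 255" --pt "0 0 -16 0 0 0 255" --pt "0 0 -19 0 0 0 255" --pt "0 0 -21 0 0 0 255" --pt "0 0 -23 0 0 0 255" --pt "0 0 -25 0 0 0 255" --pt "0 0 -27 0 0 0 255" --pt "0 0 -29 0 0 0 255"

```text
time_s: 14.05
eef_pos: [0.4615, 0.1396, 0.0451]
eef_rot: [0.706, -0.027, 0.707, 0.027]
wrist_force: [2.6, -1.2, -2.1]
opening: 0.0
```

Call:
step_arm --pt "0 0 -1 0 0 0 255" --pt "0 0 -2 0 0 0 255" --pt "0 0 -3 0 0 0 255" --pt "0 0 -4 0 0 0 255" --pt "0 0 -5 0 0 0 255"

```text
time_s: 14.68
eef_pos: [0.4567, 0.1393, 0.0453]
eef_rot: [0.707, -0.027, 0.707, 0.027]
wrist_force: [3.5, -0.0, -2.1]
opening: -0.003
```

Call:
step_arm --pt "0 0 -1 0 0 0 255" --pt "0 0 -2 0 0 0 255" --pt "0 0 -2 0 0 0 255"

```text
time_s: 15.05
eef_pos: [0.4566, 0.1392, 0.0457]
eef_rot: [0.708, -0.027, 0.705, 0.027]
wrist_force: [8.7, 0.2, -6.2]
opening: -0.003
```

Call:
step_arm --pt "0 0 -1 0 0 0 255" --pt "0 0 -1 0 0 0 255"

```text
time_s: 15.3
eef_pos: [0.4566, 0.1392, 0.046]
eef_rot: [0.709, -0.027, 0.704, 0.027]
wrist_force: [12.3, 1.6, -8.4]
opening: -0.007
```

Call:
step_arm --pt "0 0 3 0 0 0 255" --pt "0 0 9 0 0 0 255" --pt "0 0 10 0 0 0 255" --pt "-12 0 10 0 0 0 255" --pt "-35 0 10 0 0 0 255" --pt "-65 0 10 0 0 0 255" --pt "-100 0 10 0 0 0 255" --pt "-135 0 10 0 0 0 255" --pt "-165 0 10 0 0 0 255" --pt "-180 0 10 0 0 0 255"

```text
time_s: 16.55
eef_pos: [0.4643, 0.1398, 0.2277]
eef_rot: [0.708, -0.027, 0.706, 0.027]
wrist_force: [0.5, 1.0, 0.4]
opening: -0.001
```

Call:
step_arm --pt "0 0 -10 0 0 0 255" --pt "0 0 -30 0 0 0 255" --pt "0 0 -60 0 0 0 255" --pt "0 0 -90 0 0 0 255" --pt "0 0 -115 0 0 0 255" --pt "0 0 -130 0 0 0 255" --pt "0 0 -130 0 0 0 255" --pt "0 0 -130 0 0 0 255"

```text
time_s: 17.55
eef_pos: [0.3341, 0.1297, 0.2247]
eef_rot: [0.706, -0.027, 0.707, 0.027]
wrist_force: [-0.6, -0.0, 1.0]
opening: -0.001
```

```bash
python3 - <<'E'
from h import *
p_,d,P,T,i=cam("top");save("top4",p_)
q=P[(P[...,2]>.068)&(P[...,2]<.086)&(P[...,0]<.615)&(P[...,0]>.38)]
for y in [.08,.1,.12,.16,.18,.2,-.06,-.02,.02,-.15,-.2]:
    s=q[abs(q[:,1]-y)<.005]
    if len(s):print(y,np.round([s[:,0].min(),s[:,0].max()],4), "home-line dx",round(s[:,0].min()-(.5700-.078*y),4))
p_,d,P,T,i=cam("scene");save("scene4",p_)
o=ctrl.get_obs();print(o["eef_pos"],o["wrist_force"],o["time_s"])
E
```

```text
0.08 [0.4331 0.5914] home-line dx -0.1306
0.1 [0.4313 0.4485] home-line dx -0.1309
0.12 [0.4295 0.5697] home-line dx -0.1311
0.16 [0.4277 0.5441] home-line dx -0.1298
0.18 [0.426  0.5495] home-line dx -0.13
0.2 [0.4241 0.4517] home-line dx -0.1303
-0.06 [0.5737 0.5919] home-line dx -0.001
-0.02 [0.5706 0.589 ] home-line dx -0.0009
0.02 [0.5673 0.585 ] home-line dx -0.0011
-0.15 [0.5805 0.5988] home-line dx -0.0012
-0.2 [0.585  0.6021] home-line dx -0.0006
[0.33441002 0.12965221 0.22497727] [ 0.41693923 -0.26259586 -0.04870286] 17.65
```

View pics/top4.png

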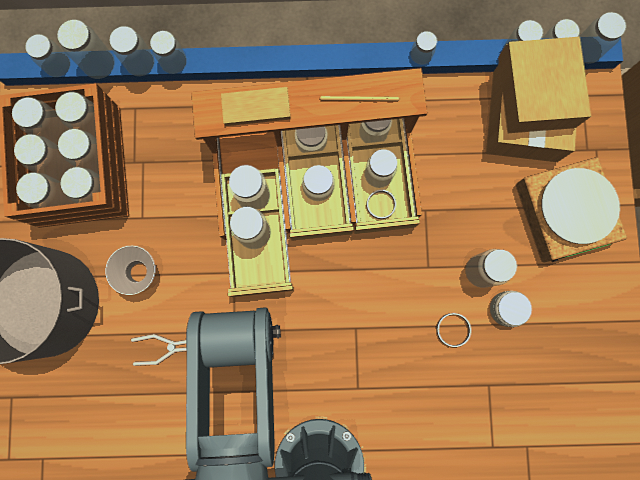

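View pics/scene4.png

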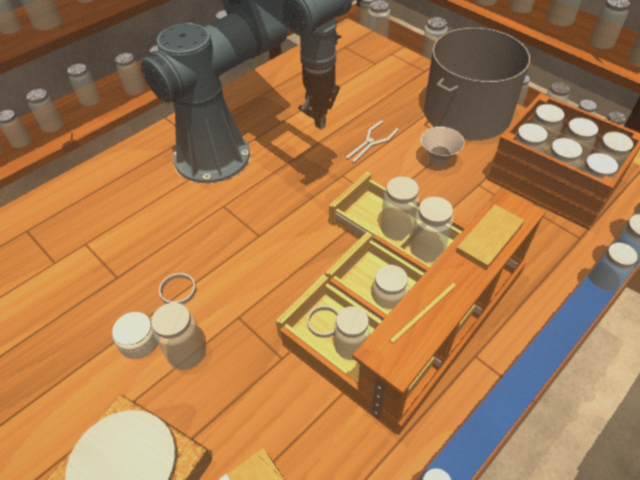

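The tall tray is out (front at about (260,292) in the top view) and all jars are standing. The squat and mid fronts are in line, and the arm is clear of everything.

```bash
python3 -c "
from bench import ctrl
print(ctrl.hand_in())"
```

```text
the job is handed in; nothing more can be done
None
```

The squat jars' tray is fully home, and the tall jars' tray was then drawn out to its stop. The job is handed in.

- **Squat tray:** I pushed it with the shut fingers until it met the end stop, where the force rose to about 12 N with no further movement. In the final top view its front lines up with the mid tray's to within about 0.5 mm.
- **Tall tray:** I hooked the shut fingertips behind its lip and drew it out slowly, until the force rose to about 12 N at the stop. It measures about 129–130 mm out relative to the other two fronts; the stop is at 130 mm.
- **Everything else:** The last pictures show all jars standing and the mid tray still shut. The other things on the bench look unmoved, and the arm was clear of everything.

The robot's clock read about 17.7 s. None of my checks failed or disagreed.

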